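Seat the transit-lock pin of a damped sample stage by feel

ROBOT

A 6-joint arm with a two-finger parallel gripper is mounted at the origin on the work surface; the furniture and walls round the work are solid. World frame = base frame: x ahead of the robot, y to its left, z up, the work surface at z = 0. Lengths are in mm, angles in degrees, forces in N, time in s.
With the tool pointing down it reaches from about 300 to 850 mm from the base axis. Payload 4.2 kg.
Tool frame: the origin (TCP) lies on the centre line of the jaws, within the pads' length; the fingertips stand 11 mm ahead of it and the grasp point (between the pads) lies 8 mm behind it; z points along the fingers, y is the line along which they close (so a half turn about z gives the same grasp; the last joint's range is limited). The gripper opens to 91 mm and grips with 3 to 60 N. Pads are 32 mm wide; open, the fingers measure 118 mm over their backs; the gripper's body (76 mm by 178 mm) begins 60 mm behind the grasp point.
Start: joints at [74.828, 18.312, 89.639, -0, 72.044, -1.146], TCP at [139.359, 557.872, 224.976] pointing down, gripper open.
Joint ranges: [-177.97, 177.97], [-48.28, 115.42], [12.27, 149.76], [-77.06, 257.06], [2.81, 150.46], [-146.56, 146.56]. Speed limits (degrees/s): [147.25, 147.25, 180, 180, 180, 180].

INTERFACE

Orientations are given as [roll, pitch, yaw] about the fixed x, y, z axes, in that order (R = Rz(yaw) Ry(pitch) Rx(roll)).
In Python, from workcell import env, grab_frame, camera_model, models gives the robot as it stands.
- The arm moves only by the shell command python3 -m crank 'ROWS' [FORCE]. ROWS is text: rows parted by semicolons, each of 7 numbers parted by spaces: the closure, from -1 (fully open) to 1 (shut), so that 0 is half open, then the shift along the tool's x, y, z in mm, then the turn, a rotation vector about the tool's x, y, z in degrees. A call has 1 to 10 rows; each row shifts and turns the commanded pose from where the row before left it, along the tool's axes as they then stand; what a row does not reach is not made up. A row lasts 1/8 s, in which the tool goes at most 62.5 mm and 10.7 degrees, less where a joint would pass 70% of its speed; a pose out of reach is approached as far as the arm can. A call is refused whole if a number of a shift passes 62.5 or a number of a turn 10.7, either way. A call with a gripper value outside its range is refused whole. The fingers move at their own pace and stop on an object; FORCE is the grip in N (left out, the last holds). Time passes only in rows, so rows that do not move let the fingers close. It gives the time, the measured TCP pose, the force, the opening and the grip force at its end, in the units of the state.
- env.state(): the state, without advancing time (a new reading comes with each control period).
- grab_frame(name): name is "scene" or "top"; returns the picture (400x640x3 uint8, blue, green, red); there is no depth.
- camera_model(name): a dict with "K" (3x3 intrinsics, pixels), "R" (3x3) and "t" (3): a world point X has camera coordinates R X + t. Camera axes: x right, y down, z forward; pixel columns grow to the right and rows downward; lengths in mm; the calibration is good to about 2 mm. A picture is of the moment at which its call begins. camera_model takes no time and is no camera call.
- env.job_done(): hands the job in; it is judged then, once.
Trained networks look in the newest picture that a camera, given by its name, has taken for a name from the list of things; names that differ only in an ending like _2 or _b are one class to them, and where a whole thing is asked for, a point or a joint stands for the part that bears it (a point fixed in the world has none). Each returns a list of dicts, best first, with "p" (0 to 1); they miss things now and then, are a little off and sometimes report something else, mostly with a low value. They report only what shows in the picture. A call takes as long as a camera call. They do not tell look-alikes from the thing itself.
- models.search_frame(name, camera): "point" ([x, y, z] in mm, in world coordinates, good to about 4 mm: the middle of the surface that is visible of it).
The state is a dict: "time_s": time; "qpos": joint angles; "qvel": joint speeds; "effort": joint torques, N m; "ee_pos": TCP position; "ee_rot": TCP orientation; "force": force on the tool from outside, world axes, zero at the start; "torque": the same for the moment, N m; "gripper_width": finger opening in mm; "gripper_force": force on a finger pad.
Only numpy, scipy, OpenCV 4.12 (cv2) and the standard library are available. Lean on these libraries where they do the work, as an engineer would, in place of code of your own. Each camera call takes 0.05 s, during which the arm holds its last target. There are 200 camera calls.

TASK

Secure the damped sample stage for the coming roll of the ship: draw the red-handled steel lock pin out of its black parking block, push it down through the yellow shutter of the lock box, feel about gently on the hidden sprung plate inside until the pin finds its blind hole, and seat it fully home and let go of it. Keep the force between pin and lock below 20 N throughout, and leave the jar, cup and vial where they stand.

Things in the scene. Friction and masses are not known exactly. Their poses are not given: they have to be found in the camera images.
- pin: Lock pin, upright in the parking block, 119 mm long, about 90 g. Origin: centre of its flat lower tip; z up along the pin. Steel shaft 12 mm in diameter, z=0 to 76 mm, tip chamfered 1.5 mm wide, 2 mm high; collar 26 mm wide, z=76 to 80 mm; red square handle 22 x 22 mm, sides along the pin's x and y, z=80 to 116 mm: grasp it across two flat sides at z=98 mm.
- park: Black parking block, fixed, 64 x 64 x 40 mm on an 84 x 84 x 4 mm rubber foot. Origin: centre of its underside on the worktop. In the middle of its top a round upright hole 14 mm in diameter and 30 mm deep, where the pin stands (pin tip 10 mm above the worktop).
- lock: White lock box with blue top, 96 x 96 x 76 mm, fixed. Origin: on the worktop below the centre of the opening in its top; z up, x and y along its sides. It stands on a base plate 116 x 276 x 8 mm that also carries the low steel stage with a dish (65 mm high, centre 145 mm to +y). Pin fully home: tip at z=14 mm on the hole's bottom, collar 14 mm above the box's top.
- lock_opening (a point): Centre of the square opening, 36 x 36 mm, in the box's top (76 mm above the worktop). It is closed by a light yellow spring shutter hinged along its -x side, which swings down inside when the pin pushes on it (1 N or so) and then leans lightly on the pin.
- plate_level (a point): Point 40 mm below the opening's centre, level with the flat top of the hidden steel catch plate, which is wider than the opening. The plate's one blind hole (14 mm diameter, 1 mm chamfer, 22 mm deep) is NOT at this point: its centre lies 4.5 to 8.5 mm from it in a direction that differs each time and cannot be seen; it stays there during a run.
- hole_floor_level (a point): Point 62 mm below the opening's centre, level with the blind hole's bottom (not its place). The catch plate is sprung: it yields downward from about 2 N, 1 mm per N more, with a hard stop after 6 mm (about 8 N). When the pin pressed on it slides over the hole, the plate springs back up round the pin and the upward force on the tool falls to nearly nothing.
- jar: Bystander: small white jar with a blue lid, 58 mm wide, 78 mm tall, loose. Origin: centre of its underside.
- cup: Bystander: beige cup with blue rings, 67 mm wide, 62 mm tall, loose. Origin: centre of its underside.
- vial: Bystander: small clear vial with a red cap, 27 mm wide, 58 mm tall, loose. Origin: centre of its underside.
Things that resemble listed ones, but are neither listed nor needed, are in the scene too. Of the things that look like the pin, the largest one is meant.

How it is judged:
By the outcome, as a careful person would: the job done as asked, in the order asked, and still so for the second after the job is handed in, with the robot touching nothing.
It also fails if it takes over 61 s, if anything falls off the work surface, if the arm or the gripper's body presses on something with over 40 N, if the wrist force passes 120 N, or if a joint passes its speed limit or range.

## Working session

There is one attempt and no reset: what is moved stays moved. The work goes in short steps, Python scripts to look and compute and a shell command to move; the robot and the scene stay as the last step left them, time stands still between calls to the robot, and variables do not carry over. Pictures are saved under pics/ and viewed, at most 10 in all, crops included, and the job is handed in when it is done.

```bash
mkdir -p pics
cat > h.py <<'E'
from workcell import env, grab_frame, camera_model, models
import numpy as np, cv2
def ray(cam,u,v,z):
    m=camera_model(cam);K,R,t=map(np.array,(m["K"],m["R"],m["t"]))
    c=-R.T@t; d=R.T@np.linalg.inv(K)@[u,v,1]
    return c+d*(z-c[2])/d[2]
def proj(cam,X):
    m=camera_model(cam);K,R,t=map(np.array,(m["K"],m["R"],m["t"]))
    p=K@(R@np.array(X)+t); return p[:2]/p[2]
E
python3 - <<'E'
from h import *
np.set_printoptions(precision=1,suppress=True)
for c in ("scene","top"):
    cv2.imwrite(f"pics/{c}0.png",grab_frame(c))
    for n in ("pin","park","lock","jar","cup","vial"):
        for d in models.search_frame(n,c): print(c,n,round(d["p"],2),np.array(d["point"]),proj(c,d["point"]))
s=env.state();print(s["time_s"],s["ee_pos"],s["ee_rot"],s["force"],s["gripper_width"])
E
```

```text
scene pin 0.72 [ 458.  -250.8  105. ] [400.  123.5]
scene pin 0.52 [ 403.7 -156.    68.6] [403.7 161.2]
scene pin 0.49 [ 478.5 -156.4   68.8] [377.7 151.5]
scene pin 0.4 [589.6 148.   49.4] [283.  218.7]
scene park 0.77 [ 456.5 -234.6   38.9] [395. 145.]
scene lock 0.84 [588.6 149.5  41.6] [283.2 221.3]
scene jar 0.87 [677.6  -0.5  68.8] [284.1 162. ]
scene cup 0.78 [439.9 -69.1  38.8] [376.5 185.2]
scene vial 0.65 [454.  399.2  55. ] [273.4 332.5]
top pin 0.58 [ 454.8 -248.9  128.4] [431.  231.8]
top pin 0.58 [594.  147.8  49. ] [286.9 184.1]
top pin 0.57 [ 476.9 -159.8   88.5] [395.  224.5]
top park 0.92 [ 451.  -245.    36.8] [421.5 235.8]
top lock 0.92 [592.5 146.8  49.6] [287.2 184.6]
top jar 0.72 [678.9 -13.2  80.9] [342.8 154. ]
top cup 0.97 [444.2 -65.2   3.4] [358.3 237.9]
0.7 [139.4 557.9 225. ] [180.   0. 166.] [-0.9  0.2 -0.2] 91.30158420649477
```

View pics/scene0.png

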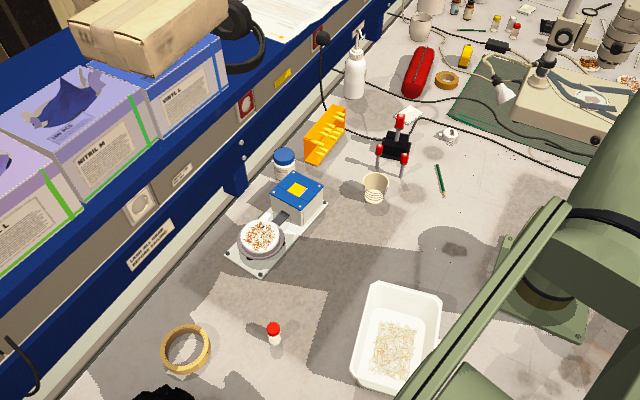

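View pics/top0.png

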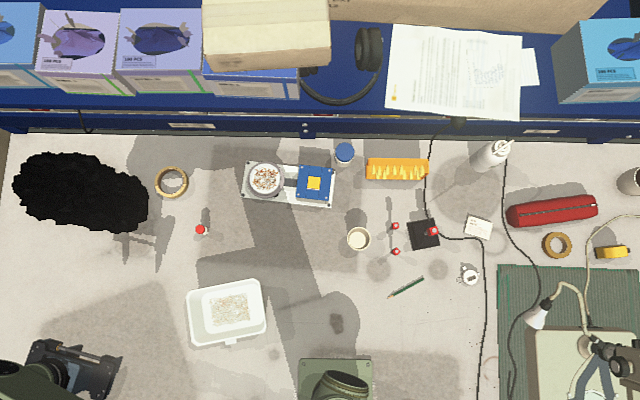

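Scene picture: pin candidates are the large red handle in the black block (scene 400,123; top 431,231), and two smaller red-topped ones (scene 404,161 / 378,151; top 395,251 / 395,225). I choose the large one in the block. The lock opening (yellow) is at scene 298,189 and top 313,184, with the stage to its left (+y).

Run:
```python
from h import *
np.set_printoptions(precision=1,suppress=True)
a=grab_frame("top");b=grab_frame("scene")
def crop(i,u,v,w,h,f): return cv2.resize(i[v:v+h,u:u+w],None,fx=f,fy=f,interpolation=cv2.INTER_CUBIC)
A=np.vstack([np.hstack([crop(a,385,205,66,50,6),crop(a,285,155,66,50,6)]),np.hstack([crop(b,365,105,66,50,6),crop(b,265,165,66,50,6)])])
cv2.imwrite("pics/crop.png",A)
def blobs(i,hsvlo,hsvhi,box):
    h=cv2.cvtColor(i,cv2.COLOR_BGR2HSV);m=cv2.inRange(h,hsvlo,hsvhi);M=np.zeros_like(m);u,v,w,hh=box;M[v:v+hh,u:u+w]=m[v:v+hh,u:u+w]
    n,l,s,c=cv2.connectedComponentsWithStats(M)
    out=[]
    for k in range(1,n):
        if s[k][4]>15:
            pts=np.argwhere(l==k)[:,::-1].astype(np.float32); out.append((c[k],s[k],cv2.minAreaRect(pts)))
    return out
for c,i,box in(("top",a,(295,165,40,40)),("scene",b,(270,170,60,50))):
    for x,s,r in blobs(i,(20,120,120),(35,255,255),box): print(c,"yellow",x,s,r,ray(c,*x,76), [ray(c,*p,76)[:2] for p in cv2.boxPoints(r)])
    for x,s,r in blobs(i,(95,120,50),(125,255,255),box): print(c,"blue",x,s,r,ray(c,*x,76),[ray(c,*p,76)[:2] for p in cv2.boxPoints(r)])
for c,i,box in(("top",a,(385,210,60,50)),("scene",b,(365,105,60,65))):
    for x,s,r in blobs(i,(0,120,80),(10,255,255),box)+blobs(i,(170,120,80),(180,255,255),box): print(c,"red",x,s,ray(c,*x,126)if c=="top" else ray(c,*x,108))
```

```text
top yellow [313.5 182.1] [307 176  14  13 144] ((313.6153869628906, 182.07693481445312), (12.155403137207031, 11.65926456451416), 7.125016689300537) [595.8  69.4  76. ] [array([580.9,  88.1]), array([614.7,  84.8]), array([610.9,  50.1]), array([577.1,  53.6])]
top blue [313.6 182.1] [296 165  36  36 840] ((313.32763671875, 182.2150115966797), (32.9492301940918, 32.59870910644531), 6.709836483001709) [595.7  69.3  76. ] [array([553.2, 120.9]), array([648. , 112.7]), array([638.3,  18.4]), array([543.7,  27.9])]
scene yellow [296.2 189. ] [287 182  19  15 151] ((296.1230773925781, 188.7846221923828), (14.63609790802002, 11.907332420349121), 29.744882583618164) [597.8  70.5  76. ] [array([615.7,  85.4]), array([620.9,  48.9]), array([580.8,  54.5]), array([576.5,  90.5])]
scene blue [296.1 190. ] [270 170  53  41 950] ((296.0236511230469, 189.4575653076172), (43.0279655456543, 33.023719787597656), 29.05460548400879) [596.4  73.6  76. ] [array([648. , 114.9]), array([666. ,  11.9]), array([545.9,  28.5]), array([535.3, 126.5])]
top red [394.8 225.7] [392 222   7   7  29] [ 469.7 -152.5  126. ]
top red [432.  230.9] [427 226  12  10  68] [ 457.5 -252.   126. ]
top red [395.3 251.3] [392 248   8   7  29] [ 401.5 -153.1  126. ]
scene red [399.6 121.2] [395 113  10  16 108] [ 461.5 -255.7  108. ]
scene red [378.7 149.5] [375 144   8  11  63] [ 466.  -124.8  108. ]
scene red [403.9 158.2] [400 152   9  12  74] [ 397.5 -126.4  108. ]
```

View pics/crop.png

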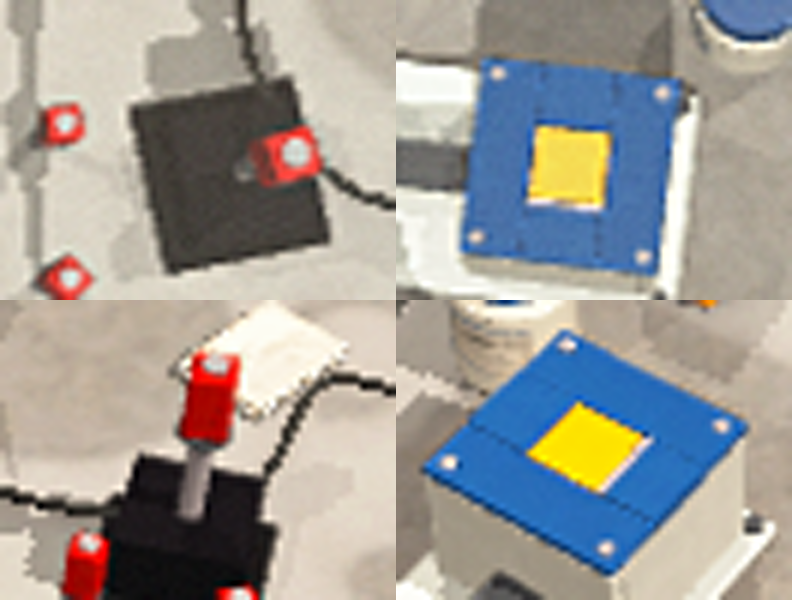

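Crop confirms: the large handle in the black block is the pin, its sides yawed about +11° as the block; yellow opening with the hinge line on the -x side. Small pins are well clear.

```bash
cat >> h.py <<'E'
np.set_printoptions(precision=1,suppress=True)
def tri(a,b):
    L=[]
    for c,(u,v) in (("top",a),("scene",b)):
        p=ray(c,u,v,0);q=ray(c,u,v,100);L.append((p,(q-p)/np.linalg.norm(q-p)))
    A=sum(np.eye(3)-np.outer(d,d) for p,d in L);B=sum((np.eye(3)-np.outer(d,d))@p for p,d in L)
    return np.linalg.solve(A,B)
def togo(x,y,z,yaw=None):
    s=env.state();e=np.array(s["ee_pos"]);psi=s["ee_rot"][2];p=np.radians(psi)
    d=np.array([x,y,z])-e
    print("tool shift",np.array([d[:2]@[np.cos(p),np.sin(p)],d[:2]@[np.sin(p),-np.cos(p)],-d[2]]),"turn z",None if yaw is None else psi-yaw,"rpy",s["ee_rot"],"F",s["force"],"t",s["time_s"],"ee",e)
E
python3 - <<'E'
from h import *
print(tri((434.1,229.9),(400.4,115.1)), ray("top",434.1,229.9,129),ray("scene",400.4,115.1,129))
# pin foot at block top z=40
f=lambda x,y,u0,v0:((x+.5)/6-.5+u0,(y+.5)/6-.5+v0)
print(ray("scene",*f(190,217,365,105),40),ray("top",*f(243,173,385,205),40))
q=[ray("top",*f(x,y,385,205),4)[:2] for x,y in((131,107),(290,77),(330,240),(170,273))];print(np.array(q),np.mean(q,0))
q=[ray("scene",*f(x,y,265,165),76)[:2] for x,y in((562-396,330-300),(748-396,428-300),(608-396,575-300),(422-396,470-300))];print(np.array(q),np.mean(q,0))
togo(457,-252,200,100)
E
```

```text
[ 461.3 -257.   127.9] [ 459.9 -257.1  129. ] [ 462.2 -255.4  129. ]
[ 459.9 -251.6   40. ] [ 457.7 -254.9   40. ]
[[ 492.7 -208.8]
 [ 509.1 -288.6]
 [ 428.5 -306. ]
 [ 411.  -226.5]] [ 460.4 -257.5]
[[640.7  18.5]
 [544.3  29.3]
 [555.4 124.2]
 [649.6 113.8]] [597.5  71.5]
tool shift [-504.5 -708.7   25. ] turn z 65.97176439408412 rpy [180.   0. 166.] F [ 0.6 -0.3 -0.2] t 0.8 ee [139.4 557.9 225. ]
```

```bash
python3 -m crank '-1 -31 -44 0 0 0 0;-1 -31 -44 0 0 0 0;-1 -31 -44 0 0 0 0;-1 -31 -44 0 0 0 0;-1 -31 -44 0 0 0 0;-1 -31 -44 0 0 0 0;-1 -31 -44 0 0 0 0;-1 -31 -44 0 0 0 0;-1 -31 -44 0 0 0 0;-1 -31 -44 0 0 0 0' 30; python3 -c "
from h import *
togo(460.5,-256,200,101.5)"
```

```text
time_s: 2.05
ee_pos: [334.0, 54.2, 225.4]
ee_rot: [179.9, 0.1, 166.0]
force: [0.4, 0.4, -0.2]
gripper_width: 91.2
gripper_force: 0.0
tool shift [-197.9 -270.3   25.4] turn z 64.47789204312068 rpy [179.9   0.1 166. ] F [ 0.4  0.4 -0.2] t 2.05 ee [334.   54.2 225.4]
```

```bash
python3 -m crank '-1 -32 -44 0 0 0 0;-1 -32 -44 0 0 0 0;-1 -32 -44 0 0 0 0;-1 -32 -44 0 0 0 0;-1 -32 -44 0 0 0 0;-1 -32 -44 0 0 0 0;-1 0 0 5 0 0 9.2;-1 0 0 5 0 0 9.2;-1 0 0 5 0 0 9.2;-1 0 0 5 0 0 9.2'; python3 -m crank '-1 0 0 5 0 0 9.2;-1 0 0 0 0 0 9.2;-1 0 0 0 0 0 9.2;-1 0 0 0 0 0 0;-1 0 0 0 0 0 0'; python3 -c "
from h import *
togo(460.5,-256,100,101.5)
cv2.imwrite('pics/above.png',np.hstack([cv2.resize(grab_frame(c)[v:v+110,u:u+130],None,fx=3,fy=3) for c,u,v in(('top',375,180),('scene',335,60))]))"
```

```text
time_s: 3.3
ee_pos: [455.8, -246.9, 204.8]
ee_rot: [180.0, -0.0, 128.9]
force: [1.6, 0.3, 0.1]
gripper_width: 91.1
gripper_force: 0.0
time_s: 3.92
ee_pos: [455.8, -246.8, 200.0]
ee_rot: [180.0, 0.0, 101.7]
force: [-0.5, -0.5, -0.9]
gripper_width: 91.5
gripper_force: 0.0
tool shift [ -9.9   2.8 100. ] turn z 0.20428129393846461 rpy [180.    0.  101.7] F [-0.5 -0.5 -0.9] t 3.925 ee [ 455.8 -246.8  200. ]
```

View pics/above.png

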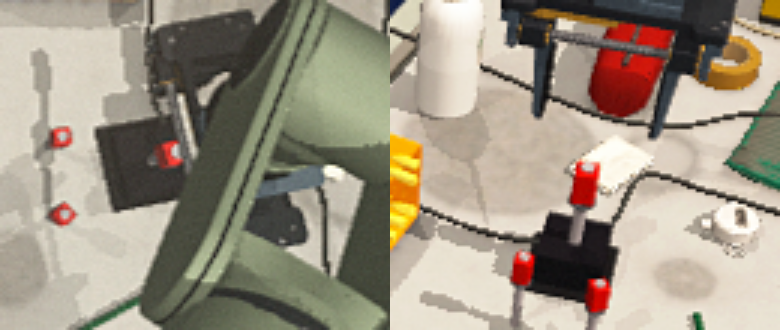

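The gripper stands above the pin (pin at left half 168,152 and right half 585,180), jaws straddling along x. Descend with the correction.

```bash
python3 -m crank '-1 -5 1.4 20 0 0 0;-1 -5 1.4 20 0 0 0;-1 0 0 20 0 0 0;-1 0 0 20 0 0 0;-1 0 0 10 0 0 0;-1 0 0 10 0 0 0;-0.2 0 0 0 0 0 0;0 0 0 0 0 0 0;0.4 0 0 0 0 0 0;0.4 0 0 0 0 0 0' 8; python3 -c "
from h import *
togo(460.5,-256,100,101.5)
cv2.imwrite('pics/close.png',np.hstack([cv2.resize(grab_frame(c)[v:v+110,u:u+130],None,fx=3,fy=3) for c,u,v in(('top',375,180),('scene',335,60))]))"
```

```text
time_s: 5.28
ee_pos: [460.7, -256.1, 100.3]
ee_rot: [180.0, 0.0, 101.6]
force: [-0.1, -0.4, -0.7]
gripper_width: 54.3
gripper_force: 0.0
tool shift [ 0.2 -0.2  0.3] turn z 0.07915227334551389 rpy [180.    0.  101.6] F [-0.1 -0.4 -0.7] t 5.275 ee [ 460.7 -256.1  100.3]
```

View pics/close.png

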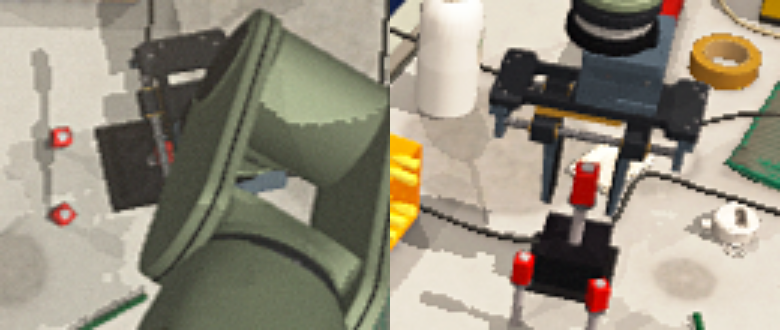

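```bash
python3 -c "
from h import *
p=env.state()['ee_pos']
for y in(0,-10,10):
  print([((proj(c,[p[0],p[1]+y,z])-[u,v]+.5)*3+[o,0]) for c,u,v,o in(('top',375,180,0),('scene',335,60,390)) for z in (90,129)])
t=np.radians(101.6);a=np.array([np.sin(t),-np.cos(t),0])
for s in(-32,32): print((proj('scene',np.array([p[0],p[1],89])+a*s)-[335,60]+.5)*3+[390,0])
"
```

```text
[array([166.3, 154.2]), array([177.7, 150.3]), array([583.6, 200.3]), array([589.6, 167. ])]
[array([177.2, 154.4]), array([188.9, 150.5]), array([587.7, 194.1]), array([593.8, 160.8])]
[array([155.5, 154. ]), array([166.4, 150.1]), array([579.5, 206.5]), array([585.4, 173.2])]
[617.9 207.9]
[549.4 194.4]
```

The pin's handle (585,180) lies between the fingers; projections of the TCP agree within ~2 mm. Close.

```bash
python3 -m crank '0.6 0 0 0 0 0 0;1 0 0 0 0 0 0;1 0 0 0 0 0 0;1 0 0 0 0 0 0;1 0 0 0 0 0 0;1 0 0 0 0 0 0' 8
```

```text
time_s: 6.12
ee_pos: [460.5, -256.0, 99.9]
ee_rot: [-180.0, -0.0, 101.6]
force: [-1.7, -0.5, 0.1]
gripper_width: 24.6
gripper_force: 8.0
```

```bash
python3 -m crank '1 0 0 0 0 0 0;1 0 0 0 0 0 0;1 0 0 0 0 0 0' 30
```

```text
time_s: 6.5
ee_pos: [460.0, -256.2, 100.1]
ee_rot: [-179.9, -0.0, 101.6]
force: [-5.5, -1.0, 5.5]
gripper_width: 21.6
gripper_force: 57.7
```

```bash
python3 -m crank '1 0 -0.5 0 0 0 0;1 0 -0.5 -4 0 0 0;1 0 0 -8 0 0 0;1 0 0 -8 0 0 0;1 0 0 -12 0 0 0;1 0 0 -20 0 0 0;1 0 0 -20 0 0 0;1 0 0 -20 0 0 0;1 0 0 0 0 0 0' 30; python3 -c "
from h import *
togo(597,70.5,190,101.5)
cv2.imwrite('pics/lift.png',cv2.resize(grab_frame('scene')[60:170,335:465],None,fx=5,fy=5))"
```

```text
time_s: 7.62
ee_pos: [460.8, -256.7, 194.1]
ee_rot: [179.8, 0.2, 101.6]
force: [-0.3, 0.3, -1.2]
gripper_width: 21.7
gripper_force: 57.5
tool shift [293.3 199.    4.1] turn z 0.07281527794168596 rpy [179.8   0.2 101.6] F [-0.3  0.3 -1.2] t 7.625 ee [ 460.8 -256.7  194.1]
```

View pics/lift.png

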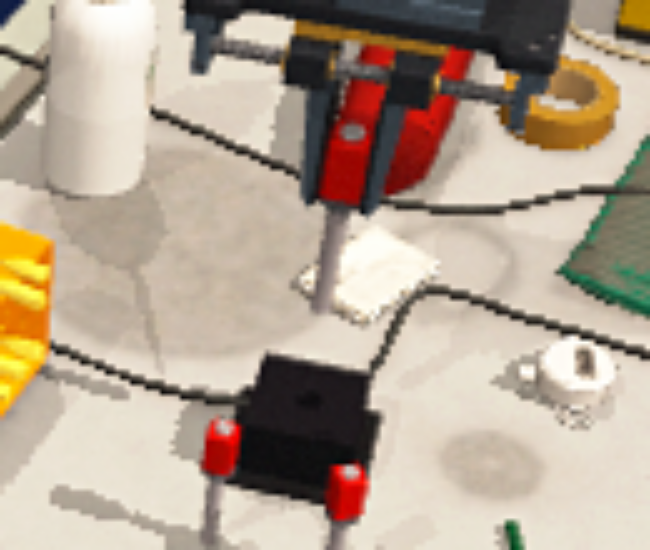

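The pin is out, held between the fingers; tip at crop 325,310, knob at 352,130. Check its tilt and offset from the TCP.

```bash
python3 -c "
from h import *
for u,v,z in ((325,308,104),(352,132,223),(345,200,180)):
  q=((np.array([u,v])+.5)/5-.5)+[335,60]; print(q,proj('scene',[460.8,-256.7,z]),ray('scene',*q,z))
for o in ((0,0),(3,0),(0,3)): print((proj('scene',[460.8+o[0],-256.7+o[1],104])-[335,60])*5,(proj('scene',[460.8+o[0],-256.7+o[1],223])-[335,60])*5)
"
```

```text
[399.6 121.2] [399.8 122.2] [ 462.8 -260.4  104. ]
[405.  86.] [406.4  85.8] [ 463.5 -254.2  223. ]
[403.6  99.6] [403.9  99.6] [ 461.4 -256.4  180. ]
[323.9 310.9] [356.8 128.9]
[318.8 309.2] [351.3 127.2]
[321.8 314. ] [354.6 132. ]
```

```bash
python3 -m crank '1 37 25 0 0 0 0;1 37 25 0 0 0 0;1 37 25 0 0 0 0;1 37 25 0 0 0 0;1 37 25 0 0 0 0;1 37 25 0 0 0 0;1 37 25 0 0 0 0;1 34 24 0 0 0 0;1 0 0 0 0 0 0;1 0 0 0 0 0 0'; python3 -c "
from h import *
togo(597,70.5,190,101.5)
cv2.imwrite('pics/over.png',np.hstack([cv2.resize(grab_frame(c)[v:v+130,u:u+95],None,fx=4,fy=4) for c,u,v in(('top',265,130),('scene',250,110))]))"
```

```text
time_s: 8.93
ee_pos: [595.0, 70.4, 190.9]
ee_rot: [-179.9, 0.0, 101.6]
force: [-1.0, -0.2, -1.7]
gripper_width: 21.7
gripper_force: 57.4
tool shift [-0.3  2.   0.9] turn z 0.09572918059626545 rpy [-179.9    0.   101.6] F [-1.  -0.2 -1.7] t 8.925 ee [595.   70.4 190.9]
```

View pics/over.png

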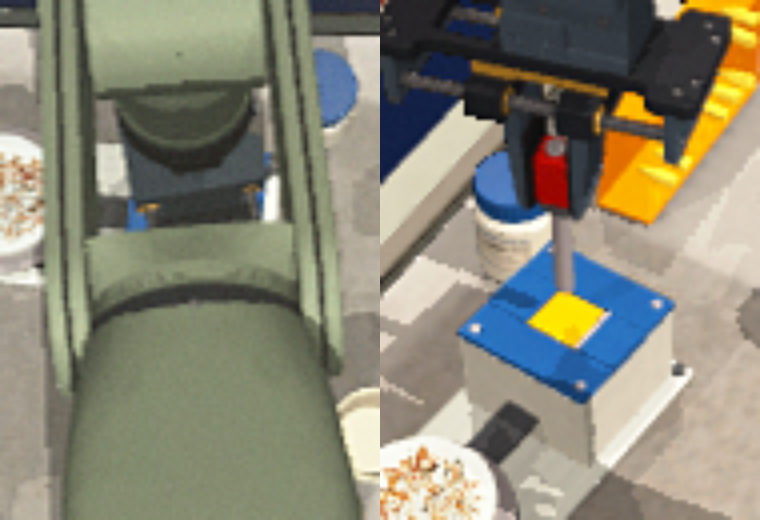

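The pin hangs over the yellow shutter: tip in the right half at 567,290, shutter centre at 570,318. The top view is masked by the arm.

```bash
python3 -c "
from h import *
b=grab_frame('scene')
q=np.array([250+(567-380+.5)/4-.5,110+(289.5)/4-.5]);e=env.state()['ee_pos'];print(q,ray('scene',*q,e[2]-90),proj('scene',[e[0],e[1],e[2]-90]),e)
"
python3 -m crank '1 0 2 5 0 0 0;1 0 0 5 0 0 0;1 0 0 0 0 0 0'
```

```text
[296.4 181.9] [596.7  69.6 101.7] [296.9 182.1] [595.2  69.7 191.7]
time_s: 9.45
ee_pos: [597.2, 70.8, 181.2]
ee_rot: [-179.9, -0.0, 101.6]
force: [0.2, -0.6, 0.0]
gripper_width: 21.7
gripper_force: 57.4
```

```bash
python3 -m crank '1 0 0 4 0 0 0;1 0 0 4 0 0 0;1 0 0 4 0 0 0;1 0 0 4 0 0 0;1 0 0 4 0 0 0'; python3 -m crank '1 0 0 4 0 0 0;1 0 0 4 0 0 0;1 0 0 4 0 0 0;1 0 0 4 0 0 0;1 0 0 4 0 0 0;1 0 0 2 0 0 0;1 0 0 2 0 0 0;1 0 0 2 0 0 0;1 0 0 0 0 0 0'
```

```text
time_s: 10.07
ee_pos: [597.6, 71.2, 161.7]
ee_rot: [-180.0, -0.0, 101.6]
force: [-0.1, -0.9, -0.7]
gripper_width: 21.9
gripper_force: 57.4
time_s: 11.2
ee_pos: [597.6, 71.1, 135.8]
ee_rot: [-180.0, -0.0, 101.6]
force: [0.0, -0.1, -1.0]
gripper_width: 22.1
gripper_force: 57.4
```

```bash
python3 -m crank '1 0 0 2 0 0 0;1 0 0 2 0 0 0;1 0 0 2 0 0 0;1 0 0 2 0 0 0;1 0 0 1 0 0 0;1 0 0 0 0 0 0'; python3 -m crank '1 0 0 1 0 0 0;1 0 0 1 0 0 0;1 0 0 0 0 0 0';python3 -m crank '1 0 0 1 0 0 0;1 0 0 0 0 0 0'
```

```text
time_s: 11.95
ee_pos: [597.7, 71.1, 126.8]
ee_rot: [-180.0, -0.0, 101.6]
force: [-0.5, 0.2, -1.3]
gripper_width: 21.8
gripper_force: 57.4
time_s: 12.32
ee_pos: [597.8, 71.2, 125.3]
ee_rot: [180.0, -0.0, 101.6]
force: [0.1, -0.7, 2.2]
gripper_width: 22.0
gripper_force: 57.4
time_s: 12.58
ee_pos: [597.8, 71.1, 124.2]
ee_rot: [180.0, -0.0, 101.6]
force: [0.5, -1.1, 3.1]
gripper_width: 22.2
gripper_force: 57.5
```

Contact on the plate (about 4 N net). Start the search: tool offset from centre about (0,1); go to (0,6.5), then round the circle.

```bash
python3 -m crank '1 0 1.5 0 0 0 0;1 0 1.5 0 0 0 0;1 0 0 0 0 0 0'
```

```text
time_s: 12.95
ee_pos: [600.3, 71.7, 123.8]
ee_rot: [-179.9, -0.0, 101.6]
force: [-2.2, -1.1, 2.9]
gripper_width: 22.1
gripper_force: 57.4
```

```bash
python3 -m crank '1 0 1.5 0 0 0 0;1 0 1.0 0 0 0 0;1 0 0 0 0 0 0'
```

```text
time_s: 13.32
ee_pos: [603.3, 72.3, 124.0]
ee_rot: [180.0, -0.0, 101.6]
force: [-1.6, -0.9, 4.0]
gripper_width: 21.6
gripper_force: 57.4
```

```bash
python3 -m crank '1 2 -0.3 0 0 0 0;1 1.8 -0.9 0 0 0 0;1 0 0 0 0 0 0'
```

```text
time_s: 13.7
ee_pos: [602.2, 75.8, 124.4]
ee_rot: [179.8, 0.0, 101.6]
force: [1.6, -0.7, 2.7]
gripper_width: 21.9
gripper_force: 57.4
```

```bash
python3 -m crank '1 1.5 -1.5 0 0 0 0;1 0.9 -1.8 0 0 0 0;1 0 0 0 0 0 0'
```

```text
time_s: 14.08
ee_pos: [597.7, 77.9, 124.2]
ee_rot: [179.9, -0.0, 101.6]
force: [3.1, -0.1, 4.2]
gripper_width: 21.9
gripper_force: 57.5
```

```bash
python3 -m crank '1 0.2 -2 0 0 0 0;1 -0.4 -2 0 0 0 0;1 0 0 0 0 0 0'
```

```text
time_s: 14.45
ee_pos: [593.2, 76.7, 124.0]
ee_rot: [-180.0, -0.0, 101.6]
force: [2.2, 0.9, 4.0]
gripper_width: 21.9
gripper_force: 57.4
```

```bash
python3 -m crank '1 -1.5 -1.5 0 0 0 0;1 -1.5 -1.5 0 0 0 0;1 0 0 0 0 0 0'
```

```text
time_s: 14.82
ee_pos: [590.7, 72.9, 123.8]
ee_rot: [-179.9, -0.0, 101.6]
force: [0.9, 2.8, 4.9]
gripper_width: 21.9
gripper_force: 57.4
```

```bash
python3 -m crank '1 -1.8 -0.6 0 0 0 0;1 -2 -0.2 0 0 0 0;1 0 0 0 0 0 0'
```

```text
time_s: 15.2
ee_pos: [590.6, 68.6, 123.7]
ee_rot: [-179.9, 0.0, 101.6]
force: [-0.5, 1.8, 3.5]
gripper_width: 21.6
gripper_force: 57.4
```

```bash
python3 -m crank '1 -2 0.4 0 0 0 0;1 -1.7 1 0 0 0 0;1 0 0 0 0 0 0'
```

```text
time_s: 15.58
ee_pos: [592.9, 65.0, 123.2]
ee_rot: [-179.9, 0.0, 101.6]
force: [0.2, -0.5, -0.5]
gripper_width: 22.1
gripper_force: 57.3
```

Force fell away: the pin has found the hole. Descend gently.

```bash
python3 -m crank '1 0 0 1 0 0 0;1 0 0 1 0 0 0;1 0 0 0 0 0 0'
```

```text
time_s: 15.95
ee_pos: [592.9, 65.5, 121.6]
ee_rot: [-179.9, 0.0, 101.6]
force: [-0.5, -0.4, -1.6]
gripper_width: 21.8
gripper_force: 57.3
```

```bash
python3 -m crank '1 0 0 2 0 0 0;1 0 0 2 0 0 0;1 0 0 0 0 0 0'
```

```text
time_s: 16.32
ee_pos: [592.9, 65.6, 117.6]
ee_rot: [-179.9, -0.0, 101.6]
force: [-0.6, -1.1, -1.1]
gripper_width: 21.9
gripper_force: 57.2
```

```bash
python3 -m crank '1 0 0 2 0 0 0;1 0 0 2 0 0 0;1 0 0 0 0 0 0'
```

```text
time_s: 16.7
ee_pos: [592.9, 65.6, 113.6]
ee_rot: [-179.9, -0.0, 101.6]
force: [-2.3, -0.8, -1.2]
gripper_width: 21.5
gripper_force: 57.2
```

```bash
python3 -m crank '1 0 -0.4 2 0 0 0;1 0 0 2 0 0 0;1 0 0 2 0 0 0;1 0 0 0 0 0 0'
```

```text
time_s: 17.2
ee_pos: [592.9, 65.5, 107.6]
ee_rot: [-180.0, -0.0, 101.6]
force: [-2.0, -1.3, -1.0]
gripper_width: 22.0
gripper_force: 57.2
```

```bash
python3 -m crank '1 0 -0.3 1 0 0 0;1 0 0 1 0 0 0;1 0 0 1 0 0 0;1 0 0 0 0 0 0'
```

```text
time_s: 17.7
ee_pos: [592.7, 65.6, 104.9]
ee_rot: [180.0, -0.0, 101.6]
force: [-0.9, -1.3, 0.3]
gripper_width: 21.8
gripper_force: 57.3
```

```bash
python3 -m crank '1 0 0 1 0 0 0;1 0 0 0 0 0 0'
```

```text
time_s: 17.95
ee_pos: [592.7, 65.6, 104.1]
ee_rot: [180.0, -0.0, 101.6]
force: [-1.4, -0.3, 1.5]
gripper_width: 21.9
gripper_force: 57.3
```

```bash
python3 -m crank '1 0 0 1 0 0 0;1 0 0 0 0 0 0'
```

```text
time_s: 18.2
ee_pos: [592.7, 65.5, 103.1]
ee_rot: [180.0, -0.0, 101.6]
force: [-0.5, -2.5, 1.7]
gripper_width: 21.6
gripper_force: 57.3
```

Floor reached (22 mm below first contact, force rises again). Release and back off.

```bash
python3 -m crank '1 0 0 -0.7 0 0 0;1 0 0 0 0 0 0;0.2 0 0 0 0 0 0;-0.3 0 0 0 0 0 0;-0.3 0 0 0 0 0 0;-0.3 0 0 0 0 0 0;-0.3 0 0 0 0 0 0' 5; python3 -c "
from h import *
cv2.imwrite('pics/seat.png',cv2.resize(grab_frame('scene')[110:240,240:370],None,fx=4,fy=4))"
```

```text
time_s: 19.08
ee_pos: [592.5, 65.5, 103.5]
ee_rot: [-180.0, -0.0, 101.6]
force: [-0.3, 0.0, 0.5]
gripper_width: 59.2
gripper_force: 0.0
```

View pics/seat.png

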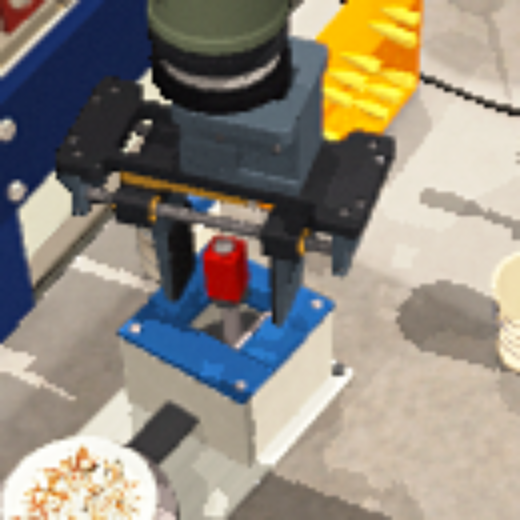

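The pin stands upright in the opened shutter, free of the fingers; handle top at crop 224,243, collar near 229,303. Retreat straight up, then check its height.

```bash
python3 -m crank '-1 0 0 0 0 0 0;-1 0 0 0 0 0 0;-1 0 0 -10 0 0 0;-1 0 0 -15 0 0 0;-1 0 0 -30 0 0 0;-1 0 0 -40 0 0 0;-1 0 0 -40 0 0 0;-1 0 -40 0 0 0 0;-1 0 -40 0 0 0 0;-1 0 -40 0 0 0 0'; python3 -m crank '-1 -50 -30 0 0 0 0;-1 -50 -30 0 0 0 0;-1 -50 -30 0 0 0 0;-1 -50 -20 0 0 0 0;-1 0 0 0 0 0 0'; python3 -c "
from h import *
for z in (133,130,125,90,86,95):print(z,(proj('scene',[592.7,65.5,z])-[240,110]+.5)*4)
a=grab_frame('top');b=grab_frame('scene')
cv2.imwrite('pics/end.png',np.hstack([cv2.resize(b[145:225,265:330],None,fx=6,fy=6),cv2.resize(a[145:225,275:340],None,fx=6,fy=6)]))
for z in (130,90):print(z,(proj('scene',[592.7,65.5,z])-[265,145]+.5)*6,(proj('top',[592.7,65.5,z])-[275,145]+.5)*6+[390,0])
for n in('jar','cup','vial'):
  for c in('top','scene'):
    for d in models.search_frame(n,c)[:1]: print(n,c,d)
"
```

```text
time_s: 20.38
ee_pos: [474.1, 41.2, 240.0]
ee_rot: [179.9, 0.0, 101.6]
force: [0.4, -0.5, -0.4]
gripper_width: 91.0
gripper_force: 0.0
time_s: 21.0
ee_pos: [406.9, -179.5, 239.9]
ee_rot: [179.9, 0.1, 101.2]
force: [0.3, -0.3, -0.5]
gripper_width: 91.3
gripper_force: 0.0
133 [234.7 251.9]
130 [234.9 255.4]
125 [235.2 261.2]
90 [237.3 300.4]
86 [237.5 304.8]
95 [237.  294.9]
130 [202.3 173.1] [630.1 208. ]
90 [205.9 240.7] [631.7 226.1]
jar top {'point': [679.0, -13.7, 75.0], 'p': 0.92}
jar scene {'point': [677.9, -1.6, 65.5], 'p': 0.88}
cup top {'point': [441.5, -63.6, 8.1], 'p': 0.94}
cup scene {'point': [443.0, -66.1, 42.0], 'p': 0.79}
vial top {'point': [455.4, 387.6, 55.4], 'p': 0.68}
vial scene {'point': [455.7, 399.8, 53.7], 'p': 0.74}
```

View pics/end.png

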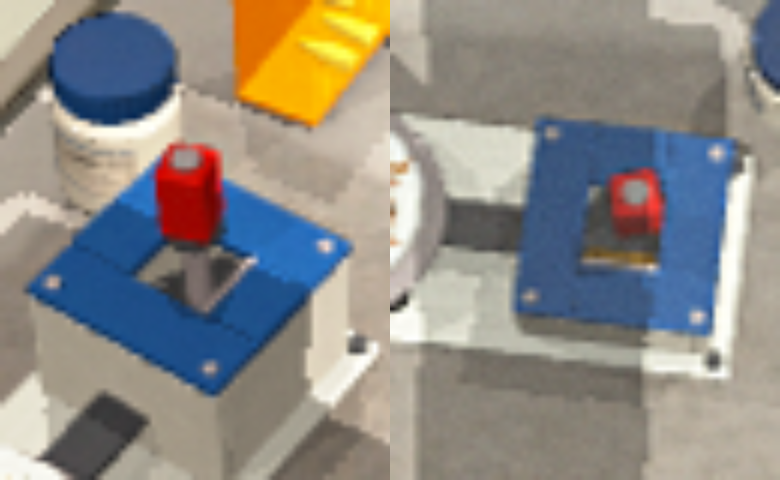

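Pin stands in the opening: knob at left 187,160 and right 635,190, a little off the expected position. Triangulate it and its lower end for height and tilt.

```bash
python3 -c "
from h import *
T=lambda x,y:((x-390+.5)/6-.5+275,(y+.5)/6-.5+145)
S=lambda x,y:((x+.5)/6-.5+265,(y+.5)/6-.5+145)
print('knob',tri(T(635,190),S(187,160)))
print('knob z133',ray('top',*T(635,190),133),ray('scene',*S(187,160),133))
print('collar z90 scene',ray('scene',*S(192,243),90))
for n,p in(('opening TL corners top',[(585,185),(662,190),(657,268),(582,264)]),): 
  q=np.array([ray('top',*T(*k),76)[:2] for k in p]);print(n,q,q.mean(0))
print(proj('scene',[597,70.5,76]),(proj('scene',[597,70.5,76])-[265,145]+.5)*6,(proj('top',[597,70.5,76])-[275,145]+.5)*6+[390,0])
"
```

```text
knob [600.8  63.2 131. ]
knob z133 [600.2  63.1 133. ] [599.8  64.8 133. ]
collar z90 scene [596.7  69.5  90. ]
opening TL corners top [[615.   88.3]
 [613.2  51.5]
 [575.3  53.1]
 [576.6  88.8]] [595.   70.4]
[296.5 189.1] [191.9 267.6] [621.9 223.1]
```

Knob height of 131 mm (133 expected when home; 155 if resting on the plate) together with the floor contact 22 mm below the plate says it is seated, leaning only within its clearance under the shutter. Hand in.

```bash
python3 -c "
from h import *
print(env.job_done())"
```

```text
the job is handed in; nothing more can be done
None
```

The lock pin is seated in its hidden hole and released, and the job is handed in at about 21 s. The largest force I read during the search and seating was about 5–6 N, and the jar, cup and vial were detected where they stood at the start. The pin leans slightly, which I put down to hole clearance under the shutter; its height matches fully home within 2 mm.

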